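# Rehang the counting tray and fold its hook away

### The arm

A 7-joint arm with a two-finger parallel gripper is mounted at the origin on the work surface. World frame = base frame: x ahead of the robot, y to its left, z up, the work surface at z = 0. Lengths are in m, angles in rad, forces in N, time in s.
With the tool pointing down it reaches from about 0.425 to 0.95 m from the base axis. Payload 16.7 kg.
Tool frame: the origin (TCP) lies between the finger pads; the fingertips stand 25 mm ahead of it and the grasp point (between the pads) lies 6 mm ahead of it; z points along the fingers, y is the line along which they close (so a half turn about z gives the same grasp; the last joint's range is limited). The gripper opens to 94 mm and grips with 3 to 60 N. Pads are 16 mm wide; open, the fingers measure 119 mm over their backs; the gripper's body (75 mm by 177 mm) begins 78 mm behind the grasp point.
Start: joints at [1.194, 0.426, 0.074, 1.606, -0.034, 1.111, -0.067], TCP at [0.152, -0.658, 0.23] pointing down, gripper open.
Joint ranges: [-2.85, 2.85], [-0.5, 2.14], [-1.23, 1.37], [0.21, 2.46], [-1.02, 4.16], [0.16, 2.05], [-2.73, 2.73]. Speed limits (rad/s): [1.89, 1.89, 2.39, 2.39, 3.01, 3.01, 3.01].

### API

Orientations are given as a rotation vector (axis times angle).
In Python, from rig import robot gives the robot as it stands.
- The arm moves only by the tool servo_tool, never from a script. Its argument "steps" is a list of rows, each a list of 3 entries, a list of its own where there are three numbers: the finger opening in mm, from 0 to 94, then the shift along the tool's x, y, z in units of 30 mm (1.0 is 30 mm), then the turn about the tool's z in rad. A call has 1 to 5 rows; each row is the pose to reach, as a shift and turn from the pose commanded when the call began, along the tool's axes at that moment; what a row does not reach only later rows make up. A row lasts 1/12 s, in which the tool goes at most 41.7 mm and 7.16 degrees, less where a joint would pass 70% of its speed; a pose out of reach is approached as far as the arm can. A call with a gripper value outside its range is refused whole. The fingers move at their own pace and stop on an object; "squeeze" is the grip in N (left out, the last holds). Time passes only in rows, so rows that repeat a pose let the fingers close. It gives the time, the measured TCP pose, the force, the opening and the grip force at its end, in the units of the state.
- robot.get_obs(): the state, without advancing time (a new reading comes with each control period).
- robot.snapshot(name): name is "scene" or "top"; returns (picture, depth): 400x640x3 uint8, blue, green, red; 400x640 float32, m along the optical axis (not along the pixel's ray), 0 where there is no reading.
- robot.camera_params(name): a dict with "fx", "fy", "cx", "cy" (pixels), "pose" (4x4, takes a point from camera to world coordinates). Camera axes: x right, y down, z forward; pixel columns grow to the right and rows downward; lengths in m; the calibration is good to about 2 mm. A picture is of the moment at which its call begins. camera_params takes no time and is no camera call.
- robot.hand_in(): hands the job in; it is judged then, once.
The state is a dict: "t": time; "joint_positions": joint angles; "joint_velocities": joint speeds; "tau": joint torques, N m; "position": TCP position; "orientation": TCP orientation; "ft_force": force on the tool from outside, world axes, zero at the start; "ft_torque": the same for the moment, N m; "width": finger opening in m; "finger_force": force on a finger pad.
Only numpy, scipy, OpenCV 4.12 (cv2) and the standard library are available. Lean on these libraries where they do the work, as an engineer would, in place of code of your own. Each camera call takes 0.05 s, during which the arm holds its last target. There are 200 camera calls.

### The job

The pill crusher is wanted, and the counting tray hangs where the hand on its crank must pass. Fold down the other hook on the splash guard right to its stop, move the tray over and hang it there by its eye, then fold the emptied hook up again until it lies flat. The hinges are stiff: push each arm home by feel but never lean hard on it, set the tray on the hook gently, do not drop it, and leave the other things alone.

Things in the scene. Friction and masses are not known exactly. Their poses are not given: they have to be found in the camera images.
- used_hook: Fold-down hook the tray hangs on at first. Origin: nominal hinge axis, 21 mm before the guard's face, 185 up; -x out, +y along the guard (hinge axis), z up. The hinge is set in slots: the true axis can be 6 mm nearer, farther, higher or lower. Arm down: an aluminium bar 18 mm wide (y), 9 thick (z -4.5 to 4.5), reaching x = -82; the last 8 carry a lip 7.5 above the bar. Tray bears at x -5 to -74.
- spare_hook: Twin of used_hook, 160 mm along the guard from it (either side), empty and folded at the start. Same origin, axes, sizes and play of the true hinge. The guard is a fixed upright steel sheet 400 mm long, 280 high. The hinge ears reach out to x = -5 mm. Folded, the bar stands along +z from hinge to z = 82 mm, its lip turned to the guard, 9 mm clear of it.
- used_arm (a joint): Angle of used_hook's arm: 0 folded up flat, 1.57 down and level; a point r along the bar is at x = -r sin, z = r cos from the true hinge. Stiff friction hinge: stays where left, 5 N at the bar's end turns it; firm stops at 0 and 1.57. Flat means below 0.025. Starts at 1.57. The bar can be pinched by its sides (18 mm) near its end; it then turns between the fingers, lagging 5 to 25 mm behind them.
- spare_arm (a joint): Angle of spare_hook's arm, same meaning and stiffness: 0 folded up flat, 1.57 down and level on its stop. Starts at 0 to 0.25; fully down means above 1.546. An arm at either stop is strained by more than about 20 N at its end (the stop gives way by 0.01 rad); 10 to 15 N is plenty to bring it home.
- tray_eye (a point): Centre of the eye in the tray's tab. Tab: upright plate 38 mm wide (y), 5 thick (x), from 24 mm above this point to 34 below, where the pan's shoulders begin. Eye: hole through it along x, 26 wide, 30 high. Hung, its axes are the hook's and its upper edge bears on the bar: 10.5 mm below the bar's middle; 46 to 58 mm out at the start. The tab can be gripped across its 38 mm, astride the bar.
- tray_middle (a point): Middle of the white plastic tablet counting tray (162 mm high over all), 57 mm below the centre of its eye. Its pan is 112 mm wide (y), 104 high, with 10 mm rims on its front (-x) face. Axes as tray_eye.
- tray: The counting tray, 55 to 115 g. Its origin is the centre of its eye, its axes those of tray_eye. More than 15 N between it and a hook is too much.
- crusher: Cast aluminium hand-cranked pill crusher, fixed, 195 mm high, base 120 x 100 mm, about 300 mm out from used_hook, crank with black knob towards the guard (reaching 100 mm from its centre). Origin under its centre.
- mortar: White ceramic mortar, 104 mm across, 68 high, pestle standing in it up to 125. Origin under its centre. Leave alone.
- cups: Stack of pale green medicine cups, 41 mm across, 65 high. Origin under its centre. Leave alone.
- dish: Steel kidney dish, 196 mm long (x), 94 wide, 40 high, about 260 mm out from spare_hook. Origin under its centre. Leave alone.
Things that resemble listed ones, but are neither listed nor needed, are in the scene too. Of the things shaped like the tray, the white one is meant.

How it is judged:
On the way, in this order (a step that is already met when the one before it is completed fails the run):
1. the spare hook's arm is folded down to its stop (value of joint spare_arm above 1.546 rad), for 0.2 s.
2. the tray hangs on the spare hook and is let go (contact force between tray and spare_hook above 0.3 N and contact force between the fingers and tray below 0.1 N and x of tray_eye in the frame of spare_hook between -0.076 and -0.005 m), for 0.3 s.
At the end, for the whole second after the job is handed in: The tray hangs still by its eye on the other hook, between hinge and lip, let go; that hook's arm is down on its stop (above 1.546 rad); the emptied hook's arm is folded flat (below 0.025 rad) (value of joint spare_arm above 1.546 rad and value of joint used_arm below 0.025 rad and contact force between tray and spare_hook above 0.3 N and x of tray_eye in the frame of spare_hook between -0.076 and -0.005 m and y of tray_eye in the frame of spare_hook between -0.012 and 0.012 m and z of tray_eye in the frame of spare_hook between -0.022 and 0 m and linear speed of tray below 0.03 m/s); the robot touches nothing.
It fails at once if an arm is leaned on: forced more than 0.01 rad past its stop, about 20 N at its end (value of joint any of used_arm, spare_arm below -0.01 rad or value of joint any of used_arm, spare_arm above 1.581 rad).
It fails at once if the tray is forced onto a hook: more than 15 N between them (contact force between tray and used_hook above 15 N or contact force between tray and spare_hook above 15 N).
It fails at once if the tray is dropped or set on the counter (height (world z) of tray_eye below 0.145 m).
It fails at once if the mortar, the cups or the dish are shifted by more than 15 mm (distance of any of mortar, cups, dish from where it was at the start of the episode above 0.015 m).
It also fails if it takes over 72 s, if anything falls off the work surface, if the arm or the gripper's body presses on something with over 40 N, if the wrist force passes 120 N, or if a joint passes its speed limit or range.

## Working session

There is one attempt and no reset: what is moved stays moved. The work goes in short steps, Python scripts to look and compute and a tool call to move; the robot and the scene stay as the last step left them, time stands still between calls to the robot, and variables do not carry over. Pictures are saved under pics/ and viewed, at most 10 in all, crops included, and the job is handed in when it is done.

Besides the shell and the picture viewer there is one more tool, called after ">>>" as name([rows], argument=value, ...), one row to a line, values as JSON. servo_tool: Moves the arm, as the interface text tells. Its arguments: {"type":"object","properties":{"steps":{"type":"array","items":{"type":"array"}},"squeeze":{"type":"number"}},"required":["steps"]}

```bash
mkdir -p pics; ls; cat > h.py <<'E'
import numpy as np, cv2
from scipy.spatial.transform import Rotation as R
from rig import robot
def snap(n,f=None):
    im,d=robot.snapshot(n)
    if f: cv2.imwrite('pics/'+f,im)
    np.savez('/tmp/'+n,im=im,d=d); return im,d
def pts(n,d):
    c=robot.camera_params(n); v,u=np.mgrid[:400,:640]
    p=np.stack([(u-c['cx'])/c['fx']*d,(v-c['cy'])/c['fy']*d,d],-1)
    T=np.array(c['pose']); return p@T[:3,:3].T+T[:3,3]
E
python3 - <<'E'
from h import *
for n in('scene','top'):
    im,d=snap(n,n+'0.png'); c=robot.camera_params(n); print(n,c['fx'],np.round(c['pose'],3).tolist())
print(robot.get_obs())
E
```

```text
pics
scene 375.1525716367245 [[0.594, 0.654, -0.47, 1.016], [0.805, -0.469, 0.364, -0.346], [0.018, -0.594, -0.804, 0.89], [0.0, 0.0, 0.0, 1.0]]
top 388.0810334040995 [[0.028, -0.985, 0.17, 0.429], [-0.999, -0.031, -0.015, -0.002], [0.02, -0.17, -0.985, 1.012], [0.0, 0.0, 0.0, 1.0]]
{'t': 0.1, 'joint_positions': array([ 1.19452044,  0.42665694,  0.07386847,  1.60655358, -0.03410655,
        1.1108102 , -0.06711067]), 'joint_velocities': array([-2.84148426e-03, -1.46383249e-03, -1.89995687e-03, -6.47741721e-04,
       -7.41428723e-04, -3.42020510e-05,  1.69106582e-03]), 'tau': array([ 7.52466498e-03, -9.37466812e+01,  3.67702916e+00, -4.55046237e+01,
       -4.85270249e-02,  1.68072665e-02,  7.90183663e-05]), 'position': array([ 0.15164615, -0.65735673,  0.22984977]), 'orientation': array([-3.12028804e+00, -3.55232923e-01,  3.34445578e-04]), 'ft_force': array([-0.46888623, -0.38381029,  0.45046883]), 'ft_torque': array([ 0.00238881,  0.03919502, -0.00783262]), 'finger_force': 0.0, 'width': 0.09389650709484784}
```

```bash
sleep 1; ls pics
```

```text
scene0.png
top0.png
```

View pics/scene0.png

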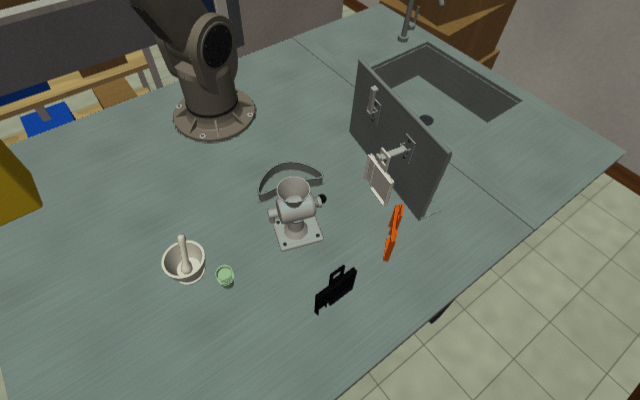

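View pics/top0.png

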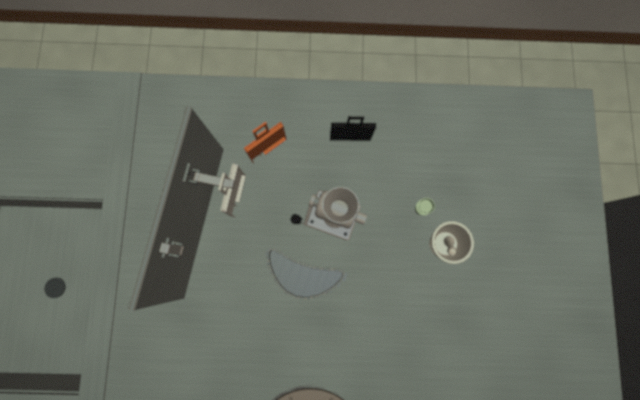

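The scene view shows the white tray at (378,178) on the used hook (400,152) and the folded spare hook at (373,100). Tray-shaped candidates are white (378,178), orange (393,235) and black (335,290); the white one is meant. The top view has the tray at (235,190), the used hook at (205,178) and the spare hook at (171,247).

```bash
cat > geo.py <<'E'
from h import *
def load(n):
    z=np.load('/tmp/'+n+'.npz'); return z['im'],pts(n,z['d']),z['d']
E
python3 - <<'E'
from geo import *
im,P,d=load('scene')
# guard face: dark pixels region in scene
m=np.zeros((400,640),np.uint8); cv2.fillPoly(m,[np.array([[360,68],[445,158],[422,208],[352,130]])],1)
q=P[(m>0)&(d>0)]
# RANSAC vertical plane
rng=np.random.default_rng(0);best=0
for _ in range(400):
    s=q[rng.choice(len(q),3,False)]; n=np.cross(s[1]-s[0],s[2]-s[0]); n/=np.linalg.norm(n)+1e-12
    k=np.abs((q-s[0])@n)<.003
    if k.sum()>best: best=k.sum();K=k
c=q[K].mean(0); n=np.linalg.svd(q[K]-c)[2][2]
if n[1]>0:n=-n
print('plane',c,n,best,len(q))
ex=-np.array([n[0],n[1],0]); ex/=np.linalg.norm(ex); ey=np.cross([0,0,1],ex)
o=c.copy(); 
for name in('scene','top'):
    im,P,d=load(name)
    L=np.stack([(P-o)@ex,(P-o)@ey,P[...,2]],-1)
    k=(d>0)&(L[...,0]<-.007)&(L[...,0]>-.15)&(np.abs(L[...,1])<.25)&(P[...,2]>.06)&(P[...,2]<.32)
    kb=(d>0)&(np.abs(L[...,0])<.012)&(P[...,2]>.02)&(np.abs(L[...,1])<.4)
    print(name,'guard y',np.percentile(L[kb][:,1],[.2,99.8]),'z',np.percentile(L[kb][:,2],[.2,99.8]))
    l=L[k]; 
    for nm,sel in (('a',l[:,1]<0),('b',l[:,1]>=0)):
        s=l[sel]; print(nm,len(s),np.percentile(s,[1,25,50,75,99],axis=0).round(3).tolist())
print('ex',ex,'ey',ey,'yaw',np.arctan2(ex[1],ex[0]),'o',o)
np.savez('fr.npz',ex=ex,ey=ey,o=o)
im,P,d=load('scene')
cv2.imwrite('pics/crop1.png',cv2.resize(im[55:225,335:465],None,fx=4.5,fy=3.5*4.5/4.5,interpolation=cv2.INTER_CUBIC))
E
```

```text
plane [0.56654356 0.28642222 0.1588488 ] [-1.77904057e-01 -9.84047585e-01 -7.04173733e-04] 4911 5760
scene guard y [-0.17520504  0.22508031] z [0.02106933 0.28109248]
a 1251 [[-0.147, -0.232, 0.062], [-0.084, -0.109, 0.102], [-0.075, -0.064, 0.124], [-0.073, -0.047, 0.178], [-0.009, -0.0, 0.199]]
b 264 [[-0.084, 0.001, 0.073], [-0.027, 0.095, 0.188], [-0.025, 0.099, 0.211], [-0.02, 0.106, 0.248], [-0.007, 0.118, 0.27]]
top guard y [-0.17190394  0.22636467] z [0.02082163 0.28221686]
a 1334 [[-0.147, -0.232, 0.061], [-0.103, -0.178, 0.104], [-0.079, -0.063, 0.141], [-0.074, -0.046, 0.189], [-0.008, -0.004, 0.202]]
b 314 [[-0.085, 0.001, 0.069], [-0.029, 0.098, 0.194], [-0.027, 0.105, 0.22], [-0.022, 0.112, 0.266], [-0.007, 0.121, 0.27]]
ex [ 0.1779041   0.98404783 -0.        ] ey [-0.98404783  0.1779041   0.        ] yaw 1.3919401618921325 o [0.56654356 0.28642222 0.1588488 ]
```

View pics/crop1.png

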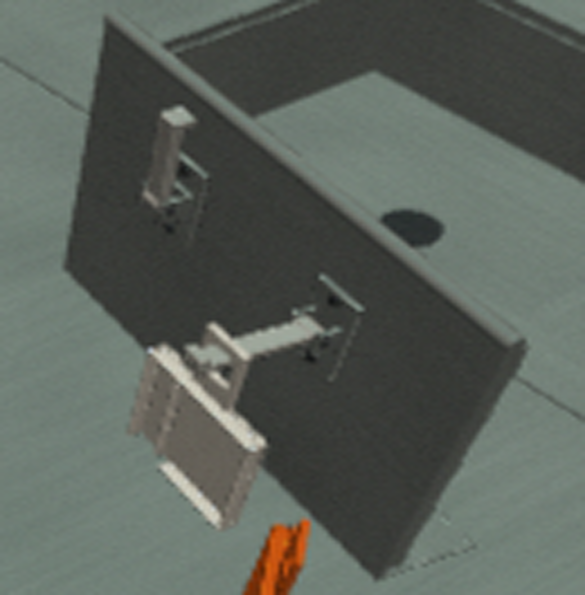

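```bash
python3 - <<'E'
from geo import *
f=np.load('fr.npz'); ex,ey,o=f['ex'],f['ey'],f['o']
for name in('scene','top'):
    im,P,d=load(name)
    L=np.stack([(P-o)@ex,(P-o)@ey,P[...,2]],-1)
    v=(d>0)
    k=v&(L[...,0]<-.010)&(L[...,0]>-.09)&(L[...,1]>.07)&(L[...,1]<.15)&(P[...,2]>.16)&(P[...,2]<.32)
    l=L[k]; print(name,'spare')
    for z in np.arange(.165,.28,.01):
        s=l[np.abs(l[:,2]-z)<.005]
        if len(s): print(round(z,3),len(s),np.percentile(s[:,0],[3,50,97]).round(4),np.percentile(s[:,1],[3,50,97]).round(4))
    k=v&(L[...,0]<-.003)&(L[...,0]>-.15)&(L[...,1]>-.13)&(L[...,1]<0)&(P[...,2]>.03)&(P[...,2]<.32)
    l=L[k]; print('used')
    for x in np.arange(-.125,0,.01):
        s=l[np.abs(l[:,0]-x)<.005]
        if len(s): 
            t=s[s[:,2]>np.percentile(s[:,2],99)-.03] ; h=s[s[:,2]>.165]
            print(round(x,3),len(s),'z',np.percentile(s[:,2],[3,50,97]).round(4),'y',np.percentile(s[:,1],[3,50,97]).round(4), 'hi y',np.percentile(h[:,1],[3,50,97]).round(4) if len(h) else '')
E
```

```text
scene spare
0.175 10 [-0.0253 -0.0213 -0.015 ] [0.0903 0.0931 0.1161]
0.185 33 [-0.0282 -0.0241 -0.012 ] [0.089  0.0954 0.1204]
0.195 23 [-0.0268 -0.024  -0.015 ] [0.0916 0.0958 0.1178]
0.205 18 [-0.0276 -0.0258 -0.0193] [0.0953 0.0994 0.1118]
0.215 16 [-0.0279 -0.026  -0.0201] [0.0955 0.0996 0.1133]
0.225 19 [-0.0288 -0.0262 -0.0181] [0.0949 0.1002 0.1113]
0.235 19 [-0.0289 -0.0268 -0.0212] [0.0957 0.1002 0.1133]
0.245 15 [-0.0289 -0.0267 -0.0227] [0.0956 0.1    0.1115]
0.255 20 [-0.0297 -0.0272 -0.0206] [0.0965 0.1022 0.1127]
0.265 43 [-0.0294 -0.0225 -0.0137] [0.0955 0.1017 0.1134]
0.275 1 [-0.0281 -0.0281 -0.0281] [0.1053 0.1053 0.1053]
used
-0.095 42 z [0.1824 0.1924 0.1977] y [-0.0635 -0.0571 -0.0464] hi y [-0.0635 -0.0571 -0.0464]
-0.085 181 z [0.038  0.1175 0.1883] y [-0.1101 -0.0625 -0.0004] hi y [-0.064  -0.0591 -0.0483]
-0.075 813 z [0.0385 0.0986 0.1967] y [-0.1094 -0.058  -0.0016] hi y [-0.0733 -0.0597 -0.0366]
-0.065 12 z [0.123  0.1889 0.1902] y [-0.0926 -0.0581 -0.0476] hi y [-0.0635 -0.0569 -0.0475]
-0.055 21 z [0.1824 0.1886 0.1903] y [-0.0643 -0.0591 -0.0472] hi y 
[... 1390 characters left out ...]
1 -0.0053] hi y [-0.0702 -0.0514 -0.0333]
-0.065 36 z [0.1856 0.1898 0.1914] y [-0.0601 -0.052  -0.0439] hi y [-0.0601 -0.052  -0.0439]
-0.055 41 z [0.1873 0.1899 0.1923] y [-0.061  -0.0526 -0.044 ] hi y [-0.061  -0.0526 -0.044 ]
-0.045 37 z [0.1865 0.1895 0.1913] y [-0.0604 -0.0521 -0.0443] hi y [-0.0604 -0.0521 -0.0443]
-0.035 40 z [0.1858 0.19   0.1918] y [-0.0614 -0.0514 -0.0441] hi y [-0.0614 -0.0514 -0.0441]
-0.025 57 z [0.1771 0.1897 0.194 ] y [-0.0653 -0.0525 -0.0386] hi y [-0.0653 -0.0525 -0.0386]
-0.015 61 z [0.1845 0.1918 0.1956] y [-0.0672 -0.0513 -0.0371] hi y [-0.0672 -0.0513 -0.0371]
-0.005 201 z [0.1554 0.2022 0.2772] y [-0.0939 -0.0512 -0.0328] hi y [-0.0961 -0.0526 -0.0328]
```

The crop confirms the choice: the white tray hangs by its tab on the used hook (crop (225,355)), and the empty hook stands nearly upright at crop (172,160). The orange tray leans lower at (275,550). I'll move out and turn the tool into the hook axes.

>>> servo_tool([
  [94,[1.1,-0.44,-0.66],-0.12],
  [94,[2.2,-0.88,-1.3],-0.24],
  [94,[3.3,-1.3,-2.0],-0.36],
  [94,[4.4,-1.8,-2.6],-0.48],
  [94,[5.5,-2.2,-3.3],-0.58],
])

```text
t: 0.52
position: [0.2986, -0.5546, 0.3299]
orientation: [-2.885, -1.242, 0.0]
ft_force: [0.4, -0.1, 0.1]
width: 0.0938
finger_force: 0.0
```

```bash
cat >> geo.py <<'E'
f=np.load('fr.npz'); ex,ey,o=f['ex'],f['ey'],f['o']
def st():
    s=robot.get_obs(); p=s['position']; A=R.from_rotvec(s['orientation']).as_matrix()
    print('t',round(s['t'],2),'world',p.round(4),'hook',np.round([(p-o)@ex,(p-o)@ey,p[2]],4),'yaw',np.arctan2(A[1,0],A[0,0]).round(4),'F',s['ft_force'].round(2),'w',round(s['width'],4),s['finger_force'].round(2) if hasattr(s['finger_force'],'round') else s['finger_force'],'q',s['joint_positions'].round(2))
    return s,A
def to(lx,ly,z):
    s,A=st(); w=o+ex*lx+ey*ly; w[2]=z
    print('shift units',(A.T@(w-s['position'])/.03).round(3),'turn',np.round(np.arctan2(A[1,0],A[0,0])-np.arctan2(ex[1],ex[0]),4))
E
python3 -c "
from geo import *
to(-.3,-.1,.33); print((np.array([.46,-.3,.33])-o)@ex,(np.array([.46,-.3,.33])-o)@ey)"
```

```text
t 0.52 world [ 0.2986 -0.5546  0.3299] hook [-0.8753  0.1141  0.3299] yaw 0.813 F [ 0.38 -0.11  0.12] w 0.0938 0.0 q [ 1.05  0.29 -0.09  1.58  0.03  1.27  0.19]
shift units [ 1.9955e+01 -4.5200e+00  4.0000e-03] turn -0.579
-0.596022052726271 0.0005170353353806337
```

>>> servo_tool([
  [94,[1.36,0.08,0],-0.12],
  [94,[2.72,0.16,0],-0.24],
  [94,[4.1,0.24,0],-0.36],
  [94,[5.4,0.3,0],-0.48],
  [94,[6.8,0.4,0],-0.579],
])

```text
t: 0.93
position: [0.4478, -0.4162, 0.3294]
orientation: [-2.411, -2.014, 0.0]
ft_force: [0.0, -0.2, 0.2]
width: 0.094
finger_force: 0.0
```

>>> servo_tool([
  [94,[1.3,-0.25,0],0],
  [94,[2.6,-0.5,0],0],
  [94,[3.9,-0.75,0],0],
  [94,[5.2,-1,0],0],
  [94,[6.5,-1.25,0],0],
])

```text
t: 1.35
position: [0.4456, -0.2171, 0.3292]
orientation: [-2.417, -2.006, 0.001]
ft_force: [0.7, 0.0, 0.7]
width: 0.094
finger_force: 0.0
```

>>> servo_tool([
  [94,[1.3,-0.25,0],0],
  [94,[2.6,-0.5,0],0],
  [94,[3.9,-0.75,0],0],
  [94,[5.2,-1,0],0],
  [94,[6.5,-1.25,0],0],
])

```text
t: 1.77
position: [0.4446, -0.0187, 0.3295]
orientation: [2.417, 2.006, -0.0]
ft_force: [2.1, -0.0, 0.4]
width: 0.0936
finger_force: 0.0
```

```bash
python3 -c "
from geo import *
to(-.026,.1065,.33)"
```

```text
t 1.77 world [ 0.4446 -0.0187  0.3295] hook [-0.3219  0.0658  0.3295] yaw 1.3855 F [ 2.12 -0.02  0.35] w 0.0936 0.0 q [ 0.51 -0.01 -0.6   1.93 -0.01  1.22 -0.27]
shift units [ 9.855 -1.422 -0.02 ] turn -0.0065
```

>>> servo_tool([
  [94,[1.1,-0.2,0],-0.0065],
  [94,[2.2,-0.4,0],-0.0065],
  [94,[3.3,-0.6,0],-0.0065],
  [94,[4.4,-0.8,0],-0.0065],
  [94,[5.5,-0.8,0],-0.0065],
])

```text
t: 2.18
position: [0.451, 0.1479, 0.3297]
orientation: [2.41, 2.014, -0.0]
ft_force: [0.7, 0.2, 0.5]
width: 0.094
finger_force: 0.0
```

>>> servo_tool([
  [60,[1.1,-0.2,0],0],
  [60,[2.2,-0.4,0],0],
  [60,[3.3,-0.6,0],0],
  [60,[4.2,-0.6,0],0],
  [60,[4.2,-0.6,0],0],
])

```text
t: 2.6
position: [0.4558, 0.2782, 0.3293]
orientation: [-2.404, -2.019, -0.001]
ft_force: [-0.5, 0.1, -1.1]
width: 0.0641
finger_force: 0.0
```

```bash
python3 -c "
from geo import *
to(-.029,.1065,.263)"
```

```text
t 2.6 world [0.4558 0.2782 0.3293] hook [-0.0278  0.1075  0.3293] yaw 1.3972 F [-0.48  0.12 -1.07] w 0.0641 0.0 q [ 0.1   0.21 -0.88  1.75  0.16  1.26 -0.99]
shift units [-0.045  0.037  2.209] turn 0.0053
```

>>> servo_tool([
  [50,[-0.05,0.04,0.7],0],
  [50,[-0.05,0.04,1.4],0],
  [50,[-0.05,0.04,2.0],0],
  [50,[-0.05,0.04,2.2],0],
  [50,[-0.05,0.04,2.2],0],
])

```text
t: 3.02
position: [0.457, 0.271, 0.2623]
orientation: [-2.41, -2.014, 0.004]
ft_force: [0.3, -0.2, 1.3]
width: 0.0501
finger_force: 0.0
```

>>> servo_tool([
  [0,[0,0,0],0],
  [0,[0,0,0],0],
  [0,[0,0,0],0],
  [0,[0,0,0],0],
  [0,[0,0,0],0],
], squeeze=20)

```text
t: 3.43
position: [0.4575, 0.2718, 0.2641]
orientation: [-2.411, -2.014, -0.001]
ft_force: [-11.1, 1.2, 9.5]
width: 0.02
finger_force: 5.7
```

```bash
python3 - <<'E'
from geo import *
to(-.029,.1065,.263)
# arc plan: hinge, relative shifts in units from present for pinch radius r, TCP grasp 6mm ahead (down)
hx,hz=-.022,.187
s=robot.get_obs(); p=s['position']; x0=(p-o)@ex; z0=p[2]-.006
r=np.hypot(x0-hx,z0-hz); a0=np.arctan2(hx-x0,z0-hz); print(r,a0)
for a in np.arange(a0,1.75,.12): print(round(a,2),np.round([(hx-r*np.sin(a)-x0)/.03,(z0-(hz+r*np.cos(a)))/.03],2))
E
```

```text
t 3.43 world [0.4575 0.2718 0.2641] hook [-0.0338  0.1047  0.2641] yaw 1.3921 F [-11.08   1.2    9.55] w 0.02 5.727465748786926 q [ 0.08  0.26 -0.86  1.85  0.22  1.13 -1.03]
shift units [ 0.159 -0.059  0.036] turn 0.0002
0.07203707821134958 0.1640491530883978
0.16 [0. 0.]
0.28 [-0.28  0.06]
0.4 [-0.55  0.16]
0.52 [-0.81  0.29]
0.64 [-1.05  0.45]
0.76 [-1.27  0.64]
0.88 [-1.46  0.85]
1.0 [-1.63  1.08]
1.12 [-1.77  1.33]
1.24 [-1.88  1.6 ]
1.36 [-1.96  1.88]
1.48 [-2.    2.16]
1.6 [-2.01  2.45]
1.72 [-1.98  2.74]
```

>>> servo_tool([
  [0,[0,-0.05,0],0],
  [0,[0,-0.1,0],0],
  [0,[0,-0.1,0],0],
])

```text
t: 3.68
position: [0.4551, 0.2722, 0.2641]
orientation: [2.41, 2.014, 0.002]
ft_force: [2.4, -0.6, 4.3]
width: 0.0177
finger_force: 20.0
```

```bash
python3 - <<'E'
from geo import *
to(-.029,.1065,.263)
E
```

```text
t 3.68 world [0.4551 0.2722 0.2641] hook [-0.0338  0.1072  0.2641] yaw 1.3921 F [ 2.45 -0.64  4.27] w 0.0177 19.997531175613403 q [ 0.08  0.25 -0.86  1.85  0.21  1.13 -1.03]
shift units [0.159 0.022 0.036] turn 0.0002
```

>>> servo_tool([
  [0,[-0.14,0,0.02],0],
  [0,[-0.28,0,0.06],0],
  [0,[-0.42,0,0.11],0],
  [0,[-0.55,0,0.16],0],
  [0,[-0.68,0,0.22],0],
])

```text
t: 4.1
position: [0.4519, 0.2529, 0.2586]
orientation: [2.41, 2.014, 0.005]
ft_force: [-2.4, -2.7, 24.6]
width: 0.0161
finger_force: 20.0
```

>>> servo_tool([
  [0,[-0.13,0,0.07],0],
  [0,[-0.25,0,0.15],0],
  [0,[-0.37,0,0.23],0],
  [0,[-0.48,0,0.32],0],
  [0,[-0.59,0,0.42],0],
])

```text
t: 4.52
position: [0.4486, 0.2341, 0.2455]
orientation: [2.41, 2.013, 0.002]
ft_force: [-3.6, -10.7, 22.8]
width: 0.0152
finger_force: 20.0
```

```bash
python3 - <<'E'
from geo import *
st()
im,d=snap('scene','a1.png'); P=pts('scene',d); L=np.stack([(P-o)@ex,(P-o)@ey,P[...,2]],-1)
cv2.imwrite('pics/a1.png',cv2.resize(im[20:200,290:470],None,fx=3,fy=3,interpolation=cv2.INTER_CUBIC))
E
```

```text
t 4.52 world [0.4486 0.2341 0.2455] hook [-0.0724  0.1068  0.2455] yaw 1.3915 F [ -3.62 -10.73  22.84] w 0.0152 20.030086040496826 q [ 0.15  0.22 -0.85  1.92  0.19  1.08 -0.97]
```

View pics/a1.png

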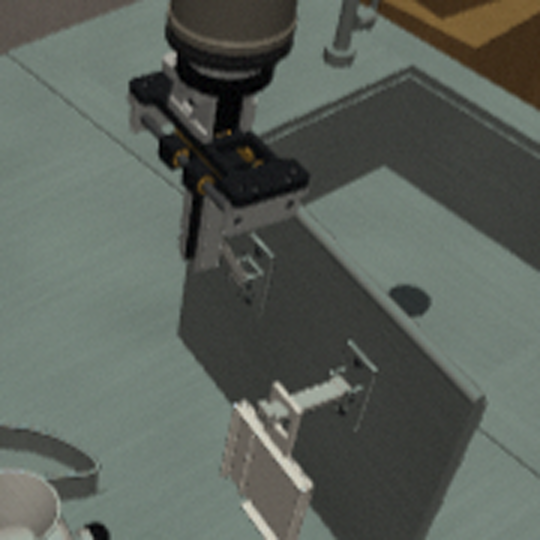

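The arm is coming down between the fingers (pinch at crop (215,255)). The tray still hangs untouched at crop (280,430). The pull is partly along the bar, so I'll ease the squeeze.

>>> servo_tool([
  [0,[-0.07,0,0.05],0],
  [0,[-0.17,0,0.16],0],
  [0,[-0.26,0,0.28],0],
  [0,[-0.33,0,0.4],0],
  [0,[-0.4,0,0.52],0],
], squeeze=11)

```text
t: 4.98
position: [0.4461, 0.2221, 0.229]
orientation: [2.411, 2.013, -0.0]
ft_force: [-0.6, -6.4, 12.5]
width: 0.0171
finger_force: 11.0
```

>>> servo_tool([
  [0,[-0.06,0,0.13],0],
  [0,[-0.11,0,0.26],0],
  [0,[-0.15,0,0.39],0],
  [0,[-0.19,0,0.53],0],
  [0,[-0.22,0,0.67],0],
])

```text
t: 5.4
position: [0.4448, 0.2151, 0.2086]
orientation: [2.411, 2.012, -0.002]
ft_force: [-1.2, -8.7, 11.5]
width: 0.0181
finger_force: 11.0
```

```bash
cat >> geo.py <<'E'
def bar(l0,tag=None):
    for n in('scene','top'):
        im,d=snap(n); P=pts(n,d); L=np.stack([(P-o)@ex,(P-o)@ey,P[...,2]],-1)
        k=(d>0)&(np.abs(L[...,1]-l0)<.008)&(L[...,0]<-.012)&(L[...,0]>-.12)&(P[...,2]>.15)&(P[...,2]<.3)
        l=L[k]; print(n)
        for x in np.arange(-.11,-.01,.01):
            s=l[np.abs(l[:,0]-x)<.005]
            if len(s): print(' x',round(x,3),len(s),np.percentile(s[:,2],[3,50,97]).round(4))
E
python3 - <<'E'
from geo import *
st(); bar(.107)
E
```

```text
t 5.4 world [0.4448 0.2151 0.2086] hook [-0.0919  0.1072  0.2086] yaw 1.3912 F [-1.25 -8.7  11.55] w 0.0181 11.000905204564333 q [ 0.16  0.24 -0.84  1.99  0.22  1.   -0.96]
scene
 x -0.11 3 [0.295  0.2967 0.2992]
 x -0.1 17 [0.1874 0.2083 0.2702]
 x -0.09 23 [0.1898 0.2096 0.2438]
 x -0.03 3 [0.1949 0.1964 0.1993]
 x -0.02 5 [0.1901 0.1911 0.1942]
top
 x -0.11 4 [0.2944 0.2963 0.2965]
```

>>> servo_tool([
  [0,[0,0,0.14],0],
  [0,[0,0,0.28],0],
  [0,[0,0,0.42],0],
  [0,[0,0,0.5],0],
  [0,[0,0,0.5],0],
])

```text
t: 5.92
position: [0.4445, 0.215, 0.1932]
orientation: [2.411, 2.013, -0.003]
ft_force: [0.7, -6.8, 6.6]
width: 0.0181
finger_force: 11.0
```

```bash
python3 - <<'E'
from geo import *
st(); bar(.107)
E
```

```text
t 5.92 world [0.4445 0.215  0.1932] hook [-0.092   0.1073  0.1932] yaw 1.3912 F [ 0.73 -6.77  6.56] w 0.0181 11.000305451452732 q [ 0.15  0.27 -0.83  2.    0.24  0.97 -0.98]
scene
 x -0.11 7 [0.2825 0.2907 0.299 ]
 x -0.1 15 [0.1798 0.2089 0.2257]
 x -0.09 17 [0.1745 0.1993 0.2282]
 x -0.08 2 [0.2954 0.2956 0.2958]
top
 x -0.11 5 [0.2809 0.2828 0.2834]
 x -0.1 2 [0.2201 0.2215 0.2228]
```

>>> servo_tool([
  [50,[0,0,0],0],
  [50,[0,0,0],0],
  [50,[0,0,0],0],
  [50,[0,0,-0.8],0],
  [50,[0,0,-1.6],0],
])

```text
t: 6.43
position: [0.4436, 0.2163, 0.2413]
orientation: [-2.408, -2.014, 0.004]
ft_force: [1.1, 0.4, 0.5]
width: 0.0475
finger_force: 0.0
```

>>> servo_tool([
  [0,[0,0,-1],0],
  [0,[0,0,-1],0],
  [0,[0,0,-1],0],
  [0,[0,0,-1],0],
  [0,[0,0,-1],0],
])

```text
t: 6.85
position: [0.4441, 0.2161, 0.2707]
orientation: [-2.41, -2.014, 0.002]
ft_force: [0.4, 0.1, -1.1]
width: 0.0199
finger_force: 0.0
```

```bash
python3 - <<'E'
from geo import *
st(); bar(.107); im=np.load('/tmp/scene.npz')['im']
E
```

```text
t 6.85 world [0.4441 0.2161 0.2707] hook [-0.091   0.108   0.2707] yaw 1.3923 F [ 0.39  0.13 -1.07] w 0.0199 0.0 q [ 0.2   0.17 -0.86  1.91  0.14  1.12 -0.89]
scene
 x -0.1 4 [0.2229 0.2384 0.277 ]
 x -0.09 21 [0.2195 0.2283 0.2739]
 x -0.08 4 [0.2194 0.2222 0.2325]
 x -0.07 6 [0.2155 0.2178 0.2202]
 x -0.06 8 [0.2094 0.2113 0.2137]
 x -0.05 9 [0.2042 0.2057 0.2075]
 x -0.04 9 [0.1933 0.2002 0.2019]
 x -0.03 6 [0.1941 0.1956 0.1969]
 x -0.02 10 [0.1903 0.1926 0.1934]
top
 x -0.1 8 [0.2215 0.2239 0.2495]
 x -0.09 44 [0.2236 0.2311 0.2368]
 x -0.08 1 [0.233 0.233 0.233]
 x -0.07 11 [0.2137 0.2157 0.2169]
```

>>> servo_tool([
  [0,[0.5,0.03,0],0],
  [0,[0.5,0.03,0.3],0],
  [0,[0.5,0.03,0.5],0],
  [0,[0.5,0.03,0.6],0],
  [0,[0.5,0.03,0.7],0],
])

```text
t: 7.37
position: [0.4478, 0.2305, 0.2498]
orientation: [-2.41, -2.014, 0.001]
ft_force: [1.7, 7.1, -5.8]
width: 0.0003
finger_force: 3.5
```

>>> servo_tool([
  [0,[0,0,0.1],0],
  [0,[0,0,0.2],0],
  [0,[0,0,0.3],0],
  [0,[0,0,0.4],0],
  [0,[0,0,0.5],0],
])

```text
t: 7.78
position: [0.4481, 0.2303, 0.2354]
orientation: [2.411, 2.013, -0.001]
ft_force: [-0.2, -1.2, 6.8]
width: 0.0006
finger_force: 2.7
```

>>> servo_tool([
  [0,[0,0,0.08],0],
  [0,[0,0,0.16],0],
  [0,[0,0,0.24],0],
  [0,[0,0,0.3],0],
  [0,[0,0,0.3],0],
])

```text
t: 8.2
position: [0.448, 0.2301, 0.2261]
orientation: [2.411, 2.013, -0.002]
ft_force: [-0.3, -2.1, 4.9]
width: 0.0006
finger_force: 2.1
```

>>> servo_tool([
  [0,[0,0,0.05],0],
  [0,[0,0,0.1],0],
  [0,[0,0,0.15],0],
  [0,[0,0,0.2],0],
  [0,[0,0,0.2],0],
])

```text
t: 8.62
position: [0.4481, 0.2299, 0.2202]
orientation: [2.411, 2.013, -0.002]
ft_force: [-0.6, -2.1, 5.7]
width: 0.0008
finger_force: 2.3
```

>>> servo_tool([
  [0,[0,0,0.03],0],
  [0,[0,0,0.06],0],
  [0,[0,0,0.06],0],
])

```text
t: 8.87
position: [0.4481, 0.2298, 0.2185]
orientation: [2.411, 2.013, -0.002]
ft_force: [0.3, -3.1, 5.8]
width: 0.0008
finger_force: 2.6
```

```bash
python3 - <<'E'
from geo import *
st(); bar(.107)
E
```

```text
t 8.87 world [0.4481 0.2298 0.2185] hook [-0.0768  0.1065  0.2185] yaw 1.3915 F [ 0.28 -3.08  5.83] w 0.0008 2.6131061848718673 q [ 0.14  0.25 -0.85  1.96  0.22  1.03 -0.99]
scene
 x -0.11 6 [0.2953 0.297  0.2998]
 x -0.1 17 [0.1901 0.1986 0.2035]
 x -0.09 76 [0.1934 0.2294 0.267 ]
 x -0.08 12 [0.1904 0.2273 0.2665]
 x -0.07 3 [0.1916 0.1922 0.1931]
 x -0.06 4 [0.1914 0.1918 0.1922]
 x -0.05 12 [0.1895 0.1915 0.1925]
 x -0.04 15 [0.1891 0.1906 0.1923]
 x -0.03 13 [0.1888 0.1903 0.1922]
 x -0.02 10 [0.1898 0.1916 0.1942]
top
 x -0.11 5 [0.2976 0.2987 0.2994]
 x -0.1 43 [0.1881 0.2009 0.2034]
 x -0.09 48 [0.1923 0.1954 0.2233]
 x -0.08 1 [0.1927 0.1927 0.1927]
```

>>> servo_tool([
  [0,[0,0,0.02],0],
  [0,[0,0,0.03],0],
  [0,[0,0,0.03],0],
])

```text
t: 9.22
position: [0.4481, 0.2301, 0.2177]
orientation: [2.411, 2.013, -0.002]
ft_force: [0.5, -2.9, 5.5]
width: 0.0005
finger_force: 2.7
```

>>> servo_tool([
  [0,[0,0,0.02],0],
  [0,[0,0,0.03],0],
  [0,[0,0,0.03],0],
])

```text
t: 9.47
position: [0.4481, 0.2301, 0.2168]
orientation: [2.411, 2.013, -0.002]
ft_force: [-0.2, -4.0, 5.3]
width: 0.0003
finger_force: 2.8
```

>>> servo_tool([
  [0,[0,0,0.02],0],
  [0,[0,0,0.03],0],
  [0,[0,0,0.03],0],
])

```text
t: 9.72
position: [0.4481, 0.2301, 0.2159]
orientation: [2.411, 2.013, -0.002]
ft_force: [-0.9, -5.9, 7.5]
width: 0.0005
finger_force: 3.2
```

>>> servo_tool([
  [0,[0,0,0.02],0],
  [0,[0,0,0.03],0],
  [0,[0,0,0.03],0],
])

```text
t: 9.97
position: [0.4482, 0.2301, 0.2153]
orientation: [2.41, 2.013, -0.001]
ft_force: [-2.3, -5.1, 12.4]
width: 0.0004
finger_force: 6.2
```

>>> servo_tool([
  [0,[0,0,0.015],0],
  [0,[0,0,0.015],0],
  [0,[0,0,0.015],0],
])

```text
t: 10.22
position: [0.4483, 0.2301, 0.2151]
orientation: [2.41, 2.013, -0.001]
ft_force: [-2.4, -6.6, 15.5]
width: 0.0005
finger_force: 7.6
```

>>> servo_tool([
  [0,[0,0,0.01],0],
  [0,[0,0,0.01],0],
  [0,[0,0,0.01],0],
  [0,[0,0,0.01],0],
])

```text
t: 10.55
position: [0.4483, 0.2301, 0.2149]
orientation: [2.41, 2.013, -0.001]
ft_force: [-3.9, -8.1, 17.1]
width: 0.0004
finger_force: 8.7
```

>>> servo_tool([
  [0,[0,0,-0.6],0],
  [0,[0,0,-1.2],0],
  [0,[0,0,-1.8],0],
  [60,[0,0,-2],0],
  [60,[0,0,-2],0],
])

```text
t: 10.97
position: [0.4485, 0.2311, 0.2753]
orientation: [2.41, 2.014, 0.003]
ft_force: [-0.5, 0.8, -0.2]
width: 0.0101
finger_force: 0.0
```

```bash
python3 - <<'E'
from geo import *
bar(.107)
for n in('scene','top'):
    im,P,d=load(n); L=np.stack([(P-o)@ex,(P-o)@ey,P[...,2]],-1)
    k=(d>0)&(P[...,2]>.145)&(P[...,2]<.21)&(L[...,0]<-.045)&(L[...,0]>-.09)&(np.abs(L[...,1]+.054)>.0115)&(np.abs(L[...,1]+.054)<.023)
    l=L[k]; print(n,len(l),np.percentile(l,[3,25,50,75,97],axis=0).round(4).tolist())
    k=(d>0)&(P[...,2]>.192)&(P[...,2]<.21)&(L[...,0]<-.045)&(L[...,0]>-.083)&(np.abs(L[...,1]+.054)<.03); l=L[k]; print(np.percentile(l,[3,25,50,75,97],axis=0).round(4).tolist())
    # world of knob / crusher
to(-.072,-.053,.28)
E
```

```text
scene
 x -0.1 21 [0.1834 0.1961 0.1998]
 x -0.09 14 [0.1891 0.1924 0.2895]
 x -0.08 66 [0.1891 0.2672 0.2987]
 x -0.07 14 [0.1884 0.19   0.1919]
 x -0.06 12 [0.1892 0.1905 0.1932]
 x -0.05 14 [0.1856 0.1905 0.1917]
 x -0.04 10 [0.1899 0.1913 0.1926]
 x -0.03 16 [0.1888 0.1907 0.194 ]
 x -0.02 11 [0.1899 0.1914 0.193 ]
top
 x -0.1 42 [0.1874 0.1972 0.2   ]
 x -0.09 35 [0.1877 0.1911 0.1938]
 x -0.08 48 [0.1885 0.1909 0.2769]
 x -0.07 37 [0.1881 0.1906 0.194 ]
 x -0.06 31 [0.1885 0.1909 0.193 ]
 x -0.05 7 [0.1885 0.1905 0.1916]
 x -0.04 12 [0.1889 0.1911 0.1925]
scene 66 [[-0.0771, -0.0731, 0.1464], [-0.0763, -0.0716, 0.1625], [-0.0753, -0.0701, 0.1811], [-0.0737, -0.0485, 0.1931], [-0.0711, -0.0356, 0.1981]]
[[-0.0767, -0.0721, 0.1923], [-0.0758, -0.0669, 0.1947], [-0.0747, -0.0556, 0.1968], [-0.0727, -0.0449, 0.1976], [-0.0711, -0.0362, 0.1997]]
top 64 [[-0.0775, -0.0706, 0.1483], [-0.0771, -0.067, 0.1637], [-0.0765, -0.0394, 0.1819], [-0.0755, -0.0352, 0.197], [-0.0727, -0.033, 0.2009]]
[[-0.0775, -0.0696, 0.1924], [-0.0765, -0.0598, 0.1955], [-0.0751, -0.0525, 0.1976], [-0.0728, -0.043, 0.1987], [-0.0487, -0.0347, 0.2009]]
t 11.07 world [0.4479 0.2306 0.2736] hook [-0.0761  0.1069  0.2736] yaw 1.3919 F [ 0.54 -0.57 -1.16] w 0.0181 0.0 q [ 0.17  0.19 -0.87  1.89  0.16  1.13 -0.93]
shift units [ 0.135  5.328 -0.214] turn 0.0
```

>>> servo_tool([
  [70,[0.03,1.2,0],0],
  [70,[0.05,2.4,0],0],
  [70,[0.05,3.6,0],0],
  [70,[0.05,4.7,0],0],
  [70,[0.05,5.3,0],0],
])

```text
t: 11.48
position: [0.6075, 0.2023, 0.2719]
orientation: [-2.412, -2.011, 0.003]
ft_force: [0.5, -0.2, 0.6]
width: 0.052
finger_force: 0.0
```

```bash
python3 - <<'E'
from geo import *
to(-.0745,-.0525,.182)
E
```

```text
t 11.48 world [0.6075 0.2023 0.2719] hook [-0.0755 -0.0553  0.2719] yaw 1.3899 F [ 0.52 -0.17  0.57] w 0.052 0.0 q [ 0.15  0.44 -0.77  1.6   0.32  1.24 -0.86]
shift units [ 0.035 -0.088  2.996] turn -0.002
```

>>> servo_tool([
  [70,[0.03,-0.08,0],0],
  [70,[0.03,-0.08,0.2],0],
  [70,[0.03,-0.08,0.8],0],
  [70,[0.03,-0.08,1.4],0],
  [70,[0.03,-0.08,2.0],0],
])

```text
t: 11.9
position: [0.6013, 0.2058, 0.2128]
orientation: [-2.409, -2.016, 0.001]
ft_force: [0.7, 0.4, -0.1]
width: 0.0701
finger_force: 0.0
```

>>> servo_tool([
  [70,[0,0,0.5],0],
  [70,[0,0,0.9],0],
  [70,[0,0,1.0],0],
  [50,[0,0,1.0],0],
  [50,[0,0,1.0],0],
])

```text
t: 12.32
position: [0.6025, 0.2059, 0.1849]
orientation: [-2.41, -2.015, -0.001]
ft_force: [0.3, 1.0, 0.9]
width: 0.0606
finger_force: 0.0
```

```bash
python3 - <<'E'
from geo import *
im,d=snap('scene'); cv2.imwrite('pics/g1.png',cv2.resize(im[70:230,310:470],None,fx=3.7,fy=3.7,interpolation=cv2.INTER_CUBIC))
to(-.0745,-.0525,.182)
E
```

```text
t 12.37 world [0.6028 0.2059 0.1853] hook [-0.0728 -0.05    0.1853] yaw 1.3925 F [ 0.03 -0.23  0.4 ] w 0.0557 0.0 q [ 0.12  0.51 -0.74  1.7   0.38  1.08 -0.92]
shift units [-0.058  0.083  0.109] turn 0.0005
```

View pics/g1.png

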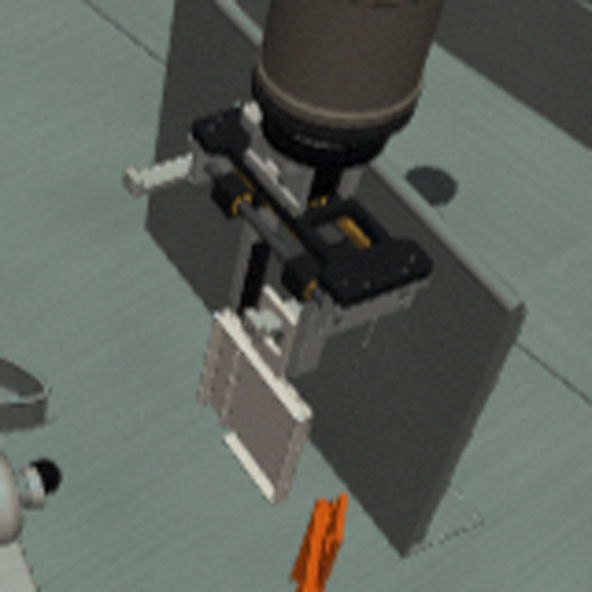

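The spare hook is down (crop (155,175)), and the fingers stand either side of the tab (crop (255,270) and (305,330)). I'll centre and close.

>>> servo_tool([
  [44,[-0.04,0.08,0.1],0],
  [44,[-0.04,0.08,0.1],0],
  [0,[-0.04,0.08,0.1],0],
  [0,[-0.04,0.08,0.1],0],
  [0,[-0.04,0.08,0.1],0],
], squeeze=12)

```text
t: 12.78
position: [0.6049, 0.2039, 0.1817]
orientation: [2.411, 2.014, 0.0]
ft_force: [-0.5, -0.6, 0.0]
width: 0.0381
finger_force: 12.0
```

>>> servo_tool([
  [0,[0,0,0],0],
  [0,[0,0,0],0],
])

```text
t: 12.95
position: [0.6049, 0.2039, 0.1816]
orientation: [2.411, 2.014, 0.0]
ft_force: [0.2, -1.0, 0.6]
width: 0.038
finger_force: 12.0
```

```bash
python3 - <<'E'
from geo import *
st()
E
```

```text
t 12.95 world [0.6049 0.2039 0.1816] hook [-0.0744 -0.0524  0.1816] yaw 1.3922 F [ 0.19 -1.04  0.55] w 0.038 11.999772638082504 q [ 0.12  0.51 -0.74  1.7   0.38  1.08 -0.92]
```

>>> servo_tool([
  [0,[0,0,-0.1],0],
  [0,[0,0,-0.2],0],
  [0,[0,0,-0.3],0],
  [0,[0,0,-0.4],0],
  [0,[0,0,-0.47],0],
])

```text
t: 13.37
position: [0.6049, 0.204, 0.1961]
orientation: [2.411, 2.014, 0.001]
ft_force: [0.7, -1.1, -0.7]
width: 0.0381
finger_force: 12.0
```

```bash
python3 - <<'E'
from geo import *
st()
for n in('scene','top'):
    im,d=snap(n); P=pts(n,d); L=np.stack([(P-o)@ex,(P-o)@ey,P[...,2]],-1)
    k=(d>0)&(P[...,2]>.04)&(P[...,2]<.22)&(L[...,0]<-.055)&(L[...,0]>-.11)&(np.abs(L[...,1]+.053)<.07)
    l=L[k]
    for z in np.arange(.05,.22,.01):
        s=l[np.abs(l[:,2]-z)<.005]
        if len(s):print(n,round(z,3),len(s),np.percentile(s[:,0],[3,50,97]).round(4),np.percentile(s[:,1],[3,50,97]).round(4))
E
```

```text
t 13.37 world [0.6049 0.204  0.1961] hook [-0.0743 -0.0524  0.1961] yaw 1.3922 F [ 0.66 -1.13 -0.75] w 0.0381 11.999382823705673 q [ 0.13  0.5  -0.75  1.69  0.37  1.1  -0.91]
scene 0.05 81 [-0.0831 -0.0782 -0.0715] [-0.1068 -0.0688 -0.0009]
scene 0.06 84 [-0.0829 -0.0737 -0.0719] [-0.1095 -0.0527  0.0006]
scene 0.07 63 [-0.0832 -0.0737 -0.0718] [-0.1101 -0.0542 -0.0006]
scene 0.08 72 [-0.0827 -0.0734 -0.072 ] [-0.1096 -0.0536  0.0011]
scene 0.09 80 [-0.0823 -0.0735 -0.0718] [-0.1102 -0.0528 -0.0002]
scene 0.1 73 [-0.083  -0.0738 -0.0721] [-0.1095 -0.0505  0.0004]
scene 0.11 78 [-0.0819 -0.0736 -0.0715] [-0.1093 -0.0561 -0.0008]
scene 0.12 76 [-0.0825 -0.0737 -0.0717] [-0.11   -0.0505  0.    ]
scene 0.13 85 [-0.0821 -0.0737 -0.0718] [-0.1095 -0.0495 -0.    ]
scene 0.14 28 [-0.0839 -0.0776 -0.0726] [-0.111  -0.0496  0.0005]
scene 0.15 111 [-0.0834 -0.0792 -0.0704] [-0.1097 -0.0705 -0.0003]
scene 0.16 49 [-0.0839 -0.0763 -0.0727] [-0.1082 -0.0621 -0.003 ]
scene 0.17 15 [-0.0827 -0.0758 -0.0727] [-0.0761 -0.0614 -0.0428]
scene 0.18 36 [-0.0975 -0.0821 -0.0692] [-0.085  -0.0462 -0.0264]
scene 0.19 112 [-0.0989 -0.0812 -0.068 ] [-0.0855 -0.0567 -0.029 ]
scene 0.2 64 [-0.0969 -0.0817 -0.0676] [-0.0856 -0.0568 -0.0248]
scene 0.21 77 [-0.084  -0.076  -0.0668] [-0.0856 -0.0535 -0.0275]
```

>>> servo_tool([
  [0,[-0.3,0,0],0],
  [0,[-0.7,0,0],0],
  [0,[-1.2,0,0],0],
  [0,[-1.7,0,0],0],
  [0,[-2.0,0,0],0],
])

```text
t: 13.88
position: [0.5938, 0.1419, 0.1952]
orientation: [2.412, 2.012, -0.002]
ft_force: [-0.0, -0.3, -0.7]
width: 0.0376
finger_force: 12.0
```

>>> servo_tool([
  [0,[-0.1,0,-0.3],0],
  [0,[-0.1,-0.3,-0.7],0],
  [0,[-0.1,-0.8,-0.8],0],
  [0,[-0.1,-1.4,-0.8],0],
  [0,[-0.1,-2.0,-0.8],0],
])

```text
t: 14.3
position: [0.5336, 0.1539, 0.221]
orientation: [2.41, 2.015, 0.002]
ft_force: [0.0, 0.1, -0.9]
width: 0.0378
finger_force: 12.0
```

```bash
python3 - <<'E'
from geo import *
to(-.137,.107,.2)
E
```

```text
t 14.3 world [0.5336 0.1539 0.221 ] hook [-0.1363  0.0088  0.221 ] yaw 1.3931 F [ 0.01  0.15 -0.85] w 0.0378 11.99906587600708 q [ 0.26  0.34 -0.8   1.85  0.27  1.07 -0.82]
shift units [-0.022 -3.273  0.696] turn 0.0011
```

>>> servo_tool([
  [0,[0,-0.6,0],0],
  [0,[0,-1.3,0],0],
  [0,[0,-2.0,0],0],
  [0,[0,-2.6,0],0],
  [0,[0,-3.0,0],0],
])

```text
t: 14.72
position: [0.444, 0.1699, 0.2206]
orientation: [2.408, 2.016, 0.001]
ft_force: [-0.2, -0.4, -0.4]
width: 0.0379
finger_force: 12.0
```

>>> servo_tool([
  [0,[0,-0.2,0.2],0],
  [0,[0,-0.27,0.5],0],
  [0,[0,-0.27,0.77],0],
  [0,[0,-0.27,0.77],0],
  [0,[0,-0.27,0.77],0],
])

```text
t: 15.13
position: [0.4382, 0.1699, 0.1957]
orientation: [-2.41, -2.013, 0.002]
ft_force: [-0.8, 0.3, 0.5]
width: 0.038
finger_force: 12.0
```

```bash
python3 - <<'E'
from geo import *
to(-.072,.107,.197)
for n in('scene','top'):
    im,d=snap(n)
    P=pts(n,d); L=np.stack([(P-o)@ex,(P-o)@ey,P[...,2]],-1)
    k=(d>0)&(P[...,2]>.06)&(P[...,2]<.15)&(L[...,0]<-.12)&(L[...,0]>-.16)&(np.abs(L[...,1]-.107)<.07)
    print(np.percentile(L[k],[1,50,99],axis=0).round(4).tolist())
im=np.load('/tmp/scene.npz')['im'];cv2.imwrite('pics/p1.png',cv2.resize(im[60:220,270:430],None,fx=3.7,fy=3.7,interpolation=cv2.INTER_CUBIC))
E
```

```text
t 15.13 world [0.4382 0.1699 0.1957] hook [-0.1375  0.1056  0.1957] yaw 1.392 F [-0.81  0.28  0.52] w 0.038 11.999339014291763 q [ 0.27  0.22 -0.86  2.05  0.2   0.96 -0.87]
shift units [ 2.182 -0.047 -0.044] turn 0.0001
[[-0.1473, 0.0471, 0.061], [-0.1371, 0.1056, 0.1015], [-0.1341, 0.1598, 0.1471]]
[[-0.148, 0.0503, 0.0604], [-0.1376, 0.0859, 0.0791], [-0.1368, 0.121, 0.1292]]
```

View pics/p1.png

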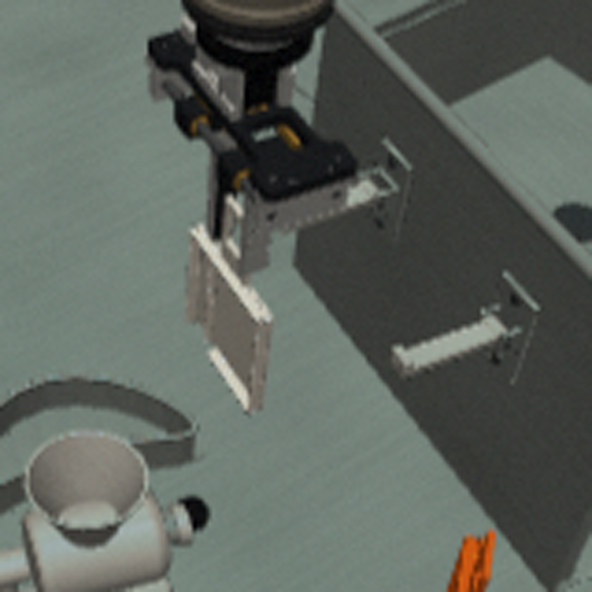

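The tray hangs square in the gripper (crop (230,320)) in front of the spare hook (crop (370,190)), and the used hook is empty (crop (450,340)). Now in over the lip.

>>> servo_tool([
  [0,[0.2,-0.04,-0.03],0],
  [0,[0.5,-0.04,-0.03],0],
  [0,[0.8,-0.04,-0.03],0],
  [0,[1.05,-0.04,-0.03],0],
  [0,[1.2,-0.04,-0.03],0],
])

```text
t: 15.65
position: [0.4434, 0.2073, 0.1975]
orientation: [-2.409, -2.016, -0.001]
ft_force: [-0.2, -0.0, 0.6]
width: 0.0381
finger_force: 12.0
```

>>> servo_tool([
  [0,[0.2,0,0],0],
  [0,[0.4,0,0],0],
  [0,[0.6,0,0],0],
  [0,[0.8,0,0],0],
  [0,[0.95,0,0],0],
])

```text
t: 16.07
position: [0.4484, 0.2345, 0.1974]
orientation: [-2.41, -2.015, -0.0]
ft_force: [-0.5, -0.2, -0.8]
width: 0.0378
finger_force: 12.0
```

>>> servo_tool([
  [0,[0,0,0.1],0],
  [0,[0,0,0.2],0],
  [0,[0,0,0.3],0],
  [0,[0,0,0.36],0],
  [0,[0,0,0.36],0],
])

```text
t: 16.48
position: [0.4481, 0.2332, 0.186]
orientation: [-2.411, -2.014, 0.001]
ft_force: [-0.4, -0.6, -1.3]
width: 0.0379
finger_force: 12.0
```

```bash
python3 - <<'E'
from geo import *
to(-.072,.107,.182)
E
```

```text
t 16.48 world [0.4481 0.2332 0.186 ] hook [-0.0734  0.1071  0.186 ] yaw 1.3919 F [-0.4  -0.58 -1.35] w 0.0379 11.999349743127823 q [ 0.13  0.3  -0.86  1.99  0.28  0.97 -1.04]
shift units [0.047 0.003 0.134] turn -0.0
```

Small steps down by feel (0.75 mm per row).

>>> servo_tool([
  [0,[0,0,0.025],0],
  [0,[0,0,0.05],0],
  [0,[0,0,0.075],0],
  [0,[0,0,0.1],0],
  [0,[0,0,0.1],0],
])

```text
t: 16.9
position: [0.4482, 0.2337, 0.1835]
orientation: [-2.411, -2.015, -0.0]
ft_force: [-0.3, -0.6, -0.3]
width: 0.0376
finger_force: 12.0
```

>>> servo_tool([
  [0,[0,0,0.015],0],
  [0,[0,0,0.015],0],
  [0,[0,0,0.015],0],
])

```text
t: 17.15
position: [0.4483, 0.2337, 0.1831]
orientation: [-2.411, -2.014, -0.0]
ft_force: [0.5, -0.8, -0.5]
width: 0.0377
finger_force: 12.0
```

```bash
python3 - <<'E'
from geo import *
to(-.072,.107,.182)
E
```

```text
t 17.15 world [0.4483 0.2337 0.1831] hook [-0.0729  0.107   0.1831] yaw 1.3922 F [ 0.52 -0.82 -0.47] w 0.0377 11.999346613883972 q [ 0.13  0.31 -0.86  1.99  0.28  0.97 -1.05]
shift units [ 0.03  -0.     0.038] turn 0.0003
```

>>> servo_tool([
  [0,[0,0,0.015],0],
  [0,[0,0,0.015],0],
  [0,[0,0,0.015],0],
])

```text
t: 17.4
position: [0.4483, 0.2337, 0.1828]
orientation: [2.411, 2.014, 0.0]
ft_force: [-0.3, -0.7, 3.4]
width: 0.0377
finger_force: 12.0
```

>>> servo_tool([
  [0,[0,0,0.015],0],
  [0,[0,0,0.015],0],
  [0,[0,0,0.015],0],
])

```text
t: 17.65
position: [0.4484, 0.2337, 0.1825]
orientation: [2.411, 2.014, 0.0]
ft_force: [-1.4, -1.9, 7.8]
width: 0.038
finger_force: 12.0
```

>>> servo_tool([
  [0,[0,0,0.015],0],
  [0,[0,0,0.015],0],
  [0,[0,0,0.015],0],
])

```text
t: 17.9
position: [0.4485, 0.2337, 0.1822]
orientation: [2.41, 2.014, 0.001]
ft_force: [-1.8, -3.3, 11.2]
width: 0.038
finger_force: 12.0
```

>>> servo_tool([
  [0,[0,0,-0.03],0],
  [0,[0,0,-0.035],0],
  [0,[0,0,-0.035],0],
])

```text
t: 18.15
position: [0.4483, 0.2338, 0.1829]
orientation: [2.411, 2.015, 0.001]
ft_force: [0.2, -0.8, 1.9]
width: 0.0375
finger_force: 12.0
```

>>> servo_tool([
  [42,[0,0,0],0],
  [46,[0,0,0],0],
  [54,[0,0,0],0],
  [60,[0,0,0],0],
  [60,[0,0,0],0],
])

```text
t: 18.57
position: [0.4483, 0.2337, 0.1828]
orientation: [-2.411, -2.015, -0.0]
ft_force: [-0.5, 0.6, 1.2]
width: 0.0597
finger_force: 0.0
```

>>> servo_tool([
  [60,[0,0,-0.2],0],
  [60,[0,0,-0.6],0],
  [60,[0,0,-1.2],0],
  [60,[0,0,-2.0],0],
  [60,[0,0,-3],0],
])

```text
t: 18.98
position: [0.4476, 0.2336, 0.2739]
orientation: [-2.409, -2.015, 0.002]
ft_force: [0.4, 0.4, 0.8]
width: 0.0598
finger_force: 0.0
```

```bash
python3 - <<'E'
from geo import *
to(-.12,-.0525,.27)
for n in('scene','top'):
    im,d=snap(n)
    P=pts(n,d); L=np.stack([(P-o)@ex,(P-o)@ey,P[...,2]],-1)
    k=(d>0)&(P[...,2]>.03)&(P[...,2]<.22)&(L[...,0]<-.05)&(L[...,0]>-.088)&(np.abs(L[...,1]-.107)<.07)
    print(np.percentile(L[k],[1,50,99],axis=0).round(4).tolist())
    k=k&(np.abs(L[...,1]-.107)<.02)&(P[...,2]>.192);print(np.percentile(L[k],[1,50,99],axis=0).round(4).tolist())
im=np.load('/tmp/scene.npz')['im'];cv2.imwrite('pics/p2.png',cv2.resize(im[60:220,310:470],None,fx=3.7,fy=3.7,interpolation=cv2.INTER_CUBIC))
E
```

```text
t 18.98 world [0.4476 0.2336 0.2739] hook [-0.0732  0.1077  0.2739] yaw 1.3929 F [0.45 0.41 0.85] w 0.0598 0.0 q [ 0.19  0.2  -0.89  1.89  0.17  1.14 -0.94]
shift units [-1.567  5.338  0.124] turn 0.0009
[[-0.0845, 0.0482, 0.0377], [-0.0731, 0.1017, 0.1029], [-0.0546, 0.1603, 0.199]]
[[-0.0854, 0.0879, 0.1922], [-0.0736, 0.1048, 0.1968], [-0.069, 0.1227, 0.2007]]
[[-0.0849, 0.0523, 0.0377], [-0.0743, 0.1044, 0.1398], [-0.0524, 0.1611, 0.2012]]
[[-0.0867, 0.0885, 0.1921], [-0.0736, 0.1077, 0.198], [-0.0558, 0.1255, 0.2025]]
```

View pics/p2.png

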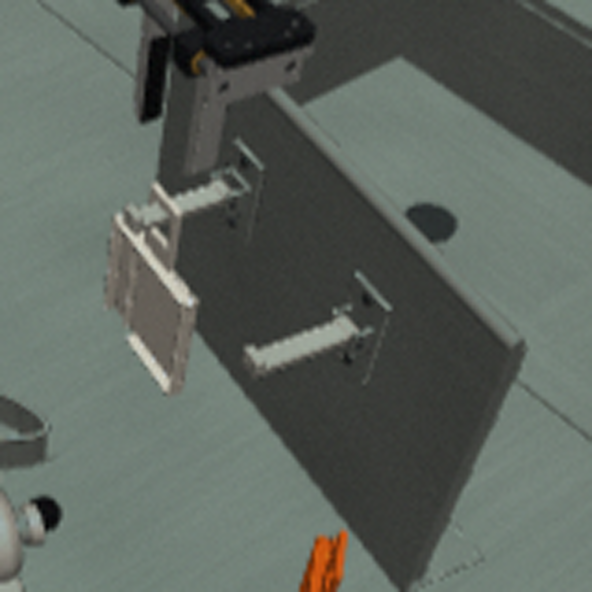

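The tray hangs by its eye on the spare hook (crop (165,215)), clear of the lip, and the fingers are up and away. The used hook at crop (300,345) is empty. Now the pinch on it.

>>> servo_tool([
  [50,[-0.1,1.2,0],0],
  [50,[-0.2,2.4,0],0],
  [50,[-0.3,3.6,0],0],
  [50,[-0.42,4.7,0],0],
  [50,[-0.42,5.34,0],0],
])

```text
t: 19.5
position: [0.6068, 0.1905, 0.2728]
orientation: [2.413, 2.011, 0.0]
ft_force: [-0.4, -0.2, -0.8]
width: 0.05
finger_force: 0.0
```

```bash
python3 - <<'E'
from geo import *
im,d=snap('top');bar(-.052)
to(-.086,-.0525,.191)
E
```

```text
scene
 x -0.1 21 [0.1826 0.1907 0.1977]
 x -0.09 6 [0.1916 0.1948 0.1988]
 x -0.08 16 [0.1867 0.1883 0.1906]
 x -0.07 15 [0.1863 0.1885 0.1898]
 x -0.06 18 [0.1864 0.189  0.1911]
 x -0.05 14 [0.187  0.1891 0.1906]
 x -0.04 12 [0.1876 0.1888 0.1907]
 x -0.03 14 [0.1865 0.1886 0.1912]
 x -0.02 19 [0.1876 0.1902 0.1932]
top
t 19.65 world [0.6045 0.1924 0.2727] hook [-0.0858 -0.054   0.2727] yaw 1.3909 F [-0.56  0.17 -0.03] w 0.0499 0.0 q [ 0.18  0.43 -0.79  1.61  0.32  1.23 -0.85]
shift units [-0.01  -0.048  2.722] turn -0.0011
```

>>> servo_tool([
  [50,[0,-0.05,0.8],0],
  [50,[0,-0.05,1.6],0],
  [50,[0,-0.05,2.3],0],
  [50,[0,-0.05,2.72],0],
  [50,[0,-0.05,2.72],0],
], squeeze=20)

```text
t: 20.07
position: [0.6005, 0.1929, 0.1894]
orientation: [-2.409, -2.015, 0.004]
ft_force: [0.9, -0.2, -0.3]
width: 0.0497
finger_force: 0.0
```

>>> servo_tool([
  [25,[0,0,0],0],
  [20,[0,0,0],0],
  [0,[0,0,0],0],
  [0,[0,0,0],0],
  [0,[0,0,0],0],
])

```text
t: 20.48
position: [0.6025, 0.1932, 0.192]
orientation: [2.41, 2.014, 0.001]
ft_force: [0.3, -0.1, -0.5]
width: 0.0198
finger_force: 0.0
```

```bash
python3 - <<'E'
from geo import *
st()
hx,hz=-.019,.184
s=robot.get_obs(); p=s['position']; x0=(p-o)@ex; z0=p[2]-.006
r=np.hypot(x0-hx,z0-hz); a0=np.arctan2(hx-x0,z0-hz); print(r,a0)
for a in np.arange(a0,-.5,-.12): print(round(a,2),np.round([(hx-r*np.sin(a)-x0)/.03,(z0-(hz+r*np.cos(a)))/.03],2))
E
```

```text
t 20.48 world [0.6025 0.1932 0.192 ] hook [-0.0853 -0.0519  0.192 ] yaw 1.3922 F [ 0.25 -0.12 -0.47] w 0.0198 0.0 q [ 0.16  0.5  -0.77  1.71  0.38  1.09 -0.91]
0.06633460571191167 1.5409510547821252
1.54 [0. 0.]
1.42 [ 0.02 -0.26]
1.3 [ 0.08 -0.52]
1.18 [ 0.16 -0.77]
1.06 [ 0.28 -1.01]
0.94 [ 0.42 -1.24]
0.82 [ 0.59 -1.44]
0.7 [ 0.78 -1.62]
0.58 [ 1.   -1.78]
0.46 [ 1.23 -1.91]
0.34 [ 1.47 -2.02]
0.22 [ 1.73 -2.09]
0.1 [ 1.99 -2.13]
-0.02 [ 2.25 -2.14]
-0.14 [ 2.52 -2.12]
-0.26 [ 2.78 -2.07]
-0.38 [ 3.03 -1.99]
-0.5 [ 3.27 -1.88]
```

Finish closing, then swing up along the arc.

>>> servo_tool([
  [0,[0,0,0],0],
  [0,[0,0,0],0],
  [0,[0,0,0],0],
], squeeze=20)

```text
t: 20.73
position: [0.6029, 0.1931, 0.1917]
orientation: [2.411, 2.014, 0.002]
ft_force: [4.4, 0.2, 3.1]
width: 0.018
finger_force: 20.0
```

>>> servo_tool([
  [0,[0.01,0,-0.13],0],
  [0,[0.02,0,-0.26],0],
  [0,[0.05,0,-0.39],0],
  [0,[0.08,0,-0.52],0],
  [0,[0.12,0,-0.65],0],
])

```text
t: 21.15
position: [0.6031, 0.1957, 0.2102]
orientation: [2.411, 2.013, -0.001]
ft_force: [7.1, -1.7, -6.8]
width: 0.0178
finger_force: 20.0
```

>>> servo_tool([
  [0,[0.04,0,-0.12],0],
  [0,[0.1,0,-0.24],0],
  [0,[0.16,0,-0.36],0],
  [0,[0.23,0,-0.48],0],
  [0,[0.3,0,-0.59],0],
])

```text
t: 21.57
position: [0.6047, 0.2039, 0.2278]
orientation: [2.411, 2.012, -0.003]
ft_force: [6.1, -5.2, -7.6]
width: 0.0175
finger_force: 20.0
```

```bash
python3 - <<'E'
from geo import *
st()
E
```

```text
t 21.57 world [0.6047 0.2039 0.2278] hook [-0.0744 -0.0522  0.2278] yaw 1.391 F [ 6.13 -5.2  -7.62] w 0.0175 19.998713387176394 q [ 0.15  0.47 -0.78  1.66  0.36  1.16 -0.9 ]
```

>>> servo_tool([
  [0,[0.1,0,-0.12],0],
  [0,[0.2,0,-0.23],0],
  [0,[0.32,0,-0.34],0],
  [0,[0.45,0,-0.45],0],
  [0,[0.58,0,-0.54],0],
])

```text
t: 21.98
position: [0.6078, 0.2199, 0.2439]
orientation: [2.411, 2.011, -0.005]
ft_force: [3.0, -12.1, -2.3]
width: 0.0179
finger_force: 20.0
```

>>> servo_tool([
  [0,[0.14,0,-0.08],0],
  [0,[0.28,0,-0.15],0],
  [0,[0.42,0,-0.21],0],
  [0,[0.56,0,-0.26],0],
  [0,[0.7,0,-0.3],0],
])

```text
t: 22.4
position: [0.6117, 0.2399, 0.2538]
orientation: [2.411, 2.009, -0.006]
ft_force: [-1.3, -16.1, 11.0]
width: 0.0167
finger_force: 20.0
```

```bash
python3 - <<'E'
from geo import *
st()
E
```

```text
t 22.4 world [0.6117 0.2399 0.2538] hook [-0.0377 -0.0527  0.2538] yaw 1.3895 F [ -1.31 -16.1   10.99] w 0.0167 19.990394711494446 q [ 0.09  0.49 -0.78  1.58  0.36  1.23 -0.94]
```

>>> servo_tool([
  [50,[0,0,0],0],
  [50,[0,0,0],0],
  [50,[0,0,0],0],
  [50,[0,0,-0.8],0],
  [50,[0,0,-1.7],0],
])

```text
t: 22.82
position: [0.6102, 0.2429, 0.3034]
orientation: [-2.409, -2.014, 0.006]
ft_force: [0.3, -0.0, 1.1]
width: 0.0469
finger_force: 0.0
```

>>> servo_tool([
  [50,[-0.8,0,0],0],
  [0,[-1.6,0,0],0],
  [0,[-2.1,0,0],0],
  [0,[-2.1,0,0],0],
  [0,[-2.1,0,0],0],
])

```text
t: 23.23
position: [0.6, 0.1807, 0.3046]
orientation: [2.412, 2.013, -0.0]
ft_force: [-0.1, 0.3, 0.1]
width: 0.0269
finger_force: 0.0
```

```bash
python3 - <<'E'
from geo import *
bar(-.053)
to(-.1,-.0525,.262)
E
```

```text
scene
 x -0.06 27 [0.2425 0.2532 0.2573]
 x -0.05 11 [0.2252 0.2574 0.26  ]
 x -0.04 2 [0.2068 0.2079 0.2089]
 x -0.03 1 [0.2092 0.2092 0.2092]
 x -0.02 5 [0.183  0.1848 0.1885]
top
t 23.33 world [0.5999 0.1823 0.3046] hook [-0.0966 -0.0513  0.3046] yaw 1.3931 F [-0.35  0.57 -0.42] w 0.0189 0.0 q [ 0.21  0.39 -0.8   1.59  0.29  1.28 -0.82]
shift units [-0.115  0.039  1.42 ] turn 0.0012
```

>>> servo_tool([
  [0,[-0.1,0.03,0.5],0],
  [0,[-0.1,0.03,1.0],0],
  [0,[-0.1,0.03,1.4],0],
  [0,[-0.1,0.03,1.4],0],
  [0,[0.3,0.03,1.4],0],
])

```text
t: 23.75
position: [0.6026, 0.1889, 0.2621]
orientation: [-2.412, -2.013, 0.003]
ft_force: [1.4, -0.3, 0.7]
width: 0.0003
finger_force: 0.0
```

>>> servo_tool([
  [0,[0.15,0,0],0],
  [0,[0.3,0,0],0],
  [0,[0.45,0,0],0],
  [0,[0.6,0,0],0],
  [0,[0.75,0,0],0],
])

```text
t: 24.17
position: [0.607, 0.211, 0.2633]
orientation: [2.41, 2.012, -0.002]
ft_force: [-1.9, -10.3, 6.8]
width: 0.0001
finger_force: 4.7
```

>>> servo_tool([
  [0,[0.1,0,0],0],
  [0,[0.2,0,0],0],
  [0,[0.3,0,0],0],
  [0,[0.4,0,0],0],
  [0,[0.5,0,0],0],
])

```text
t: 24.58
position: [0.6097, 0.2262, 0.2633]
orientation: [2.411, 2.012, -0.0]
ft_force: [-1.2, -6.1, 4.5]
width: 0.0003
finger_force: 3.1
```

```bash
python3 - <<'E'
from geo import *
st()
E
```

```text
t 24.58 world [0.6097 0.2262 0.2633] hook [-0.0515 -0.0532  0.2633] yaw 1.3912 F [-1.19 -6.07  4.48] w 0.0003 3.116079254541546 q [ 0.11  0.46 -0.78  1.59  0.34  1.23 -0.91]
```

>>> servo_tool([
  [0,[0.07,0,0],0],
  [0,[0.14,0,0],0],
  [0,[0.21,0,0],0],
  [0,[0.28,0,0],0],
  [0,[0.28,0,0],0],
])

```text
t: 25.0
position: [0.6111, 0.2351, 0.2632]
orientation: [2.41, 2.014, 0.0]
ft_force: [-0.2, -4.1, 2.7]
width: 0.0005
finger_force: 2.3
```

```bash
python3 - <<'E'
from geo import *
st()
for n in('scene',):
    im,d=snap(n); P=pts(n,d); L=np.stack([(P-o)@ex,(P-o)@ey,P[...,2]],-1)
    k=(d>0)&(np.abs(L[...,1]+.053)<.013)&(L[...,0]<-.008)&(L[...,0]>-.07)&(P[...,2]>.18)&(P[...,2]<.3)
    l=L[k]
    for z in np.arange(.19,.28,.01):
        s=l[np.abs(l[:,2]-z)<.005]
        if len(s):print(round(z,3),len(s),np.percentile(s[:,0],[3,50,97]).round(4))
E
```

```text
t 25.0 world [0.6111 0.2351 0.2632] hook [-0.0426 -0.053   0.2632] yaw 1.3919 F [-0.25 -4.11  2.66] w 0.0005 2.3460543528199196 q [ 0.1   0.47 -0.78  1.58  0.35  1.23 -0.92]
0.19 25 [-0.0233 -0.0209 -0.0151]
0.2 18 [-0.0243 -0.0223 -0.0161]
0.21 19 [-0.0263 -0.0239 -0.0175]
0.22 16 [-0.0277 -0.0255 -0.0193]
0.23 13 [-0.0289 -0.0264 -0.0216]
0.24 18 [-0.0527 -0.0487 -0.0228]
0.25 33 [-0.0532 -0.0508 -0.0253]
0.26 40 [-0.0528 -0.0505 -0.0209]
0.27 35 [-0.0533 -0.0512 -0.0176]
0.28 34 [-0.053  -0.0514 -0.0428]
```

>>> servo_tool([
  [0,[0.05,0,0],0],
  [0,[0.1,0,0],0],
  [0,[0.15,0,0],0],
  [0,[0.2,0,0],0],
  [0,[0.2,0,0],0],
])

```text
t: 25.47
position: [0.6119, 0.2411, 0.2629]
orientation: [2.41, 2.014, 0.0]
ft_force: [-0.9, -4.8, 3.8]
width: 0.0004
finger_force: 2.3
```

>>> servo_tool([
  [0,[0.02,0,0],0],
  [0,[0.04,0,0],0],
  [0,[0.05,0,0],0],
  [0,[0.05,0,0],0],
])

```text
t: 25.8
position: [0.6121, 0.2426, 0.2627]
orientation: [-2.411, -2.014, -0.0]
ft_force: [-0.5, -5.4, 3.3]
width: 0.0002
finger_force: 2.3
```

```bash
python3 - <<'E'
from geo import *
st()
for n in('scene',):
    im,d=snap(n); P=pts(n,d); L=np.stack([(P-o)@ex,(P-o)@ey,P[...,2]],-1)
    k=(d>0)&(np.abs(L[...,1]+.053)<.013)&(L[...,0]<-.008)&(L[...,0]>-.07)&(P[...,2]>.18)&(P[...,2]<.3)
    l=L[k]
    for z in np.arange(.19,.24,.01):
        s=l[np.abs(l[:,2]-z)<.005]
        if len(s):print(round(z,3),len(s),np.percentile(s[:,0],[3,50,97]).round(4))
E
```

```text
t 25.8 world [0.6121 0.2426 0.2627] hook [-0.0351 -0.0526  0.2627] yaw 1.3922 F [-0.48 -5.42  3.27] w 0.0002 2.325411799502035 q [ 0.09  0.48 -0.78  1.57  0.35  1.24 -0.94]
0.19 28 [-0.0232 -0.0209 -0.0099]
0.2 20 [-0.0226 -0.0208 -0.0151]
0.21 17 [-0.0229 -0.0214 -0.0153]
0.22 21 [-0.0241 -0.022  -0.0165]
0.23 14 [-0.0242 -0.0226 -0.0163]
```

Nearly flat, so steps of about 0.9 mm now, watching the force.

>>> servo_tool([
  [0,[0.02,0,0],0],
  [0,[0.03,0,0],0],
  [0,[0.03,0,0],0],
])

```text
t: 26.1
position: [0.6122, 0.2435, 0.2626]
orientation: [-2.411, -2.015, -0.0]
ft_force: [-0.3, -4.6, 2.9]
width: 0.0006
finger_force: 2.3
```

>>> servo_tool([
  [0,[0.02,0,0],0],
  [0,[0.03,0,0],0],
  [0,[0.03,0,0],0],
])

```text
t: 26.35
position: [0.6124, 0.2444, 0.2626]
orientation: [-2.411, -2.015, -0.0]
ft_force: [0.6, -3.6, 3.8]
width: 0.0006
finger_force: 2.2
```

>>> servo_tool([
  [0,[0.02,0,0],0],
  [0,[0.03,0,0],0],
  [0,[0.03,0,0],0],
])

```text
t: 26.6
position: [0.6125, 0.2453, 0.2626]
orientation: [-2.41, -2.015, -0.0]
ft_force: [0.7, -4.9, 3.2]
width: 0.0002
finger_force: 2.2
```

>>> servo_tool([
  [0,[0.02,0,0],0],
  [0,[0.025,0,0],0],
  [0,[0.025,0,0],0],
])

```text
t: 26.85
position: [0.6127, 0.246, 0.2626]
orientation: [-2.411, -2.015, -0.0]
ft_force: [0.1, -4.3, 2.5]
width: 0.0007
finger_force: 2.2
```

>>> servo_tool([
  [0,[0.02,0,0],0],
  [0,[0.025,0,0],0],
  [0,[0.025,0,0],0],
])

```text
t: 27.1
position: [0.6128, 0.2467, 0.2626]
orientation: [-2.411, -2.015, -0.0]
ft_force: [-1.4, -4.7, 3.1]
width: 0.0004
finger_force: 2.2
```

>>> servo_tool([
  [0,[0.02,0,0],0],
  [0,[0.025,0,0],0],
  [0,[0.025,0,0],0],
])

```text
t: 27.35
position: [0.6129, 0.2473, 0.2626]
orientation: [2.411, 2.014, -0.0]
ft_force: [-0.1, -5.0, 4.4]
width: 0.0006
finger_force: 2.5
```

>>> servo_tool([
  [0,[0.015,0,0],0],
  [0,[0.02,0,0],0],
  [0,[0.02,0,0],0],
])

```text
t: 27.6
position: [0.613, 0.2477, 0.2626]
orientation: [2.411, 2.014, -0.001]
ft_force: [-0.8, -5.3, 4.8]
width: 0.0002
finger_force: 3.1
```

>>> servo_tool([
  [0,[0.015,0,0],0],
  [0,[0.015,0,0],0],
  [0,[0.015,0,0],0],
])

```text
t: 27.85
position: [0.6131, 0.2479, 0.2626]
orientation: [2.411, 2.014, -0.001]
ft_force: [-2.1, -7.7, 4.5]
width: 0.0007
finger_force: 3.8
```

>>> servo_tool([
  [0,[0.015,0,0],0],
  [0,[0.015,0,0],0],
  [0,[0.015,0,0],0],
])

```text
t: 28.1
position: [0.6132, 0.2481, 0.2626]
orientation: [2.411, 2.013, -0.002]
ft_force: [-2.1, -8.7, 6.2]
width: 0.0004
finger_force: 4.6
```

>>> servo_tool([
  [0,[0.015,0,0],0],
  [0,[0.015,0,0],0],
  [0,[0.015,0,0],0],
])

```text
t: 28.35
position: [0.6132, 0.2482, 0.2626]
orientation: [2.411, 2.013, -0.002]
ft_force: [-2.4, -10.4, 6.3]
width: 0.0004
finger_force: 5.3
```

>>> servo_tool([
  [0,[0.02,0,0],0],
  [0,[0.02,0,0],0],
  [0,[0.02,0,0],0],
])

```text
t: 28.6
position: [0.6133, 0.2485, 0.2626]
orientation: [2.411, 2.012, -0.003]
ft_force: [-4.3, -12.8, 8.1]
width: 0.0001
finger_force: 6.4
```

>>> servo_tool([
  [0,[-0.1,0,0],0],
  [0,[-0.4,0,0],0],
  [0,[-1.2,0,0],0],
  [0,[-2.0,0,-0.5],0],
  [0,[-2.8,0,-1.5],0],
])

```text
t: 29.02
position: [0.5967, 0.166, 0.3048]
orientation: [-2.407, -2.014, 0.006]
ft_force: [1.0, -0.9, 0.6]
width: 0.0004
finger_force: 0.0
```

```bash
python3 - <<'E'
from geo import *
st()
for n in('scene','top'):
    im,d=snap(n); P=pts(n,d); L=np.stack([(P-o)@ex,(P-o)@ey,P[...,2]],-1)
    k=(d>0)&(np.abs(L[...,1]+.0525)<.008)&(L[...,0]<-.008)&(L[...,0]>-.07)&(P[...,2]>.18)&(P[...,2]<.3)
    l=L[k]
    for z in np.arange(.2,.28,.01):
        s=l[np.abs(l[:,2]-z)<.005]
        if len(s):print(round(z,3),len(s),np.percentile(s[:,0],[3,50,97]).round(4))
bar(.107)
im=np.load('/tmp/scene.npz')['im'];cv2.imwrite('pics/e1.png',cv2.resize(im[60:220,310:470],None,fx=3.7,fy=3.7,interpolation=cv2.INTER_CUBIC))
E
```

```text
t 29.02 world [0.5967 0.166  0.3048] hook [-0.1132 -0.0511  0.3048] yaw 1.3935 F [ 0.98 -0.93  0.56] w 0.0004 0.0 q [ 0.24  0.38 -0.8   1.6   0.28  1.28 -0.79]
0.2 12 [-0.0216 -0.0199 -0.0192]
0.21 13 [-0.0216 -0.0203 -0.0198]
0.22 11 [-0.0208 -0.0201 -0.0194]
0.23 10 [-0.0216 -0.0207 -0.0198]
0.24 12 [-0.022  -0.0205 -0.0191]
0.25 15 [-0.022  -0.0207 -0.0196]
0.26 19 [-0.0216 -0.0203 -0.0145]
0.27 17 [-0.0198 -0.0152 -0.0092]
scene
 x -0.1 24 [0.1841 0.1955 0.1988]
 x -0.09 7 [0.189  0.1907 0.1919]
 x -0.08 18 [0.1527 0.1904 0.1921]
 x -0.07 30 [0.1529 0.1912 0.2002]
 x -0.06 14 [0.187  0.1904 0.192 ]
 x -0.05 13 [0.1887 0.1898 0.1909]
 x -0.04 13 [0.1881 0.1898 0.1928]
 x -0.03 18 [0.1836 0.1896 0.1926]
 x -0.02 12 [0.1829 0.1917 0.1941]
top
```

View pics/e1.png

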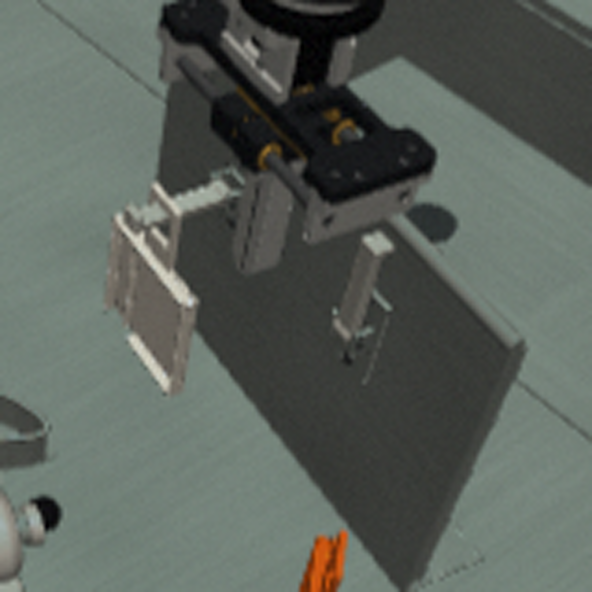

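The used hook is folded flat (crop (360,280)), the tray hangs on the spare hook (crop (165,220)), and the gripper touches nothing. Handing in.

```bash
python3 -c "
from rig import robot
print(robot.hand_in())"
```

```text
the job is handed in; nothing more can be done
None
```

I folded the spare hook down to its stop, hung the white tray on it by its eye, folded the emptied hook flat and handed the job in at about 29 s; hand-in returned no verdict, but the last pictures and push forces agree with this.

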